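Put the clay pots back in their own saucers

TASK

Each of the four clay pots has a saucer of its own shape (large round, square, oblong, small round), but they have been mixed up: the small pot stands on the bare bench and two or all three of the others stand in each other's saucers. Get every pot standing upright in the middle of its own saucer, the oblong one lying lengthwise in its saucer, parking a pot on a free patch of bench where another is in the way. The clay is brittle, so set the pots down rather than dropping or tipping them, and leave the trowel and the watering can where they are.

Things in the scene. Friction and masses are not known exactly. Their poses are not given: they have to be found in the camera images.
- pot_round: Larger round pot, empty, terracotta, loose, about 200 g, 64 mm high; collar 64 mm in outer diameter, tapering to a foot of 44 mm. Collar (the thickened top band) 22 mm high, ending at the rim. Origin: centre of its underside, z up.
- pot_square: Square pot, empty, terracotta, loose, about 220 g, 64 mm high; collar 60 x 60 mm, straight body 46 x 46 mm. Collar (the thickened top band) 22 mm high, ending at the rim. Origin: centre of its underside, z up. x and y square to its sides.
- pot_oblong: Oblong (rectangular) pot, empty, terracotta, loose, about 240 g, 64 mm high; collar 94 mm long by 48 mm wide, straight body 80 x 34 mm. Collar (the thickened top band) 22 mm high, ending at the rim. Origin: centre of its underside, z up. x runs along its length, y across it.
- pot_small: Small round pot, empty, terracotta, loose, about 110 g, 64 mm high; collar 44 mm in outer diameter, tapering to a foot of 32 mm. Collar (the thickened top band) 22 mm high, ending at the rim. Origin: centre of its underside, z up. It starts on the bare bench.
- saucer_round: Large round terracotta saucer, 110 mm in outer diameter, 100 mm inside at the rim. Rim 14 mm high, walls 5 mm thick, floor 5 mm thick; fixed to the bench. Origin: centre of its underside, on the bench, z up; a pot standing in it has its origin 5 mm higher.
- saucer_square: Square terracotta saucer, 102 x 102 mm outside, 92 x 92 mm inside. Rim 14 mm high, walls 5 mm thick, floor 5 mm thick; fixed to the bench. Origin: centre of its underside, on the bench, z up; a pot standing in it has its origin 5 mm higher. x and y square to its sides.
- saucer_oblong: Oblong terracotta saucer, 114 x 66 mm outside, 104 x 56 mm inside. Rim 14 mm high, walls 5 mm thick, floor 5 mm thick; fixed to the bench. Origin: centre of its underside, on the bench, z up; a pot standing in it has its origin 5 mm higher. x runs along its length.
- saucer_small: Small round terracotta saucer, 66 mm in outer diameter, 56 mm inside at the rim. Rim 14 mm high, walls 5 mm thick, floor 5 mm thick; fixed to the bench. Origin: centre of its underside, on the bench, z up; a pot standing in it has its origin 5 mm higher. It starts empty.
- trowel: Bystander: loose hand trowel lying flat on the bench, 305 mm long, 70 mm wide, up to 28 mm high. Origin under the neck near its middle, x towards the blade's tip.
- watering_can: Bystander: loose green plastic watering can, 112 mm in diameter at its foot, 140 mm high to the top of its handle. Origin: centre of its underside, spout towards x (reaching 140 mm), handle behind.

How it is judged:
By the outcome, as a careful person would: the job done as asked, in the order asked, and still so for the second after the job is handed in, with the robot touching nothing.
It also fails if it takes over 120 s, if anything falls off the work surface, if the arm or the gripper's body presses on something with over 40 N, if the wrist force passes 120 N, or if a joint passes its speed limit or range.

ROBOT

A 7-joint arm with a two-finger parallel gripper is mounted at the origin on the work surface. World frame = base frame: x ahead of the robot, y to its left, z up, the work surface at z = 0. Lengths are in m, angles in rad, forces in N, time in s.
With the tool pointing down it reaches from about 0.4 to 0.875 m from the base axis. Payload 19.3 kg.
Tool frame: the origin (TCP) lies on the centre line of the jaws, within the pads' length; the fingertips stand 14 mm ahead of it and the grasp point (between the pads) lies 5 mm behind it (bot.tip_extent is the distance from the TCP to the fingertips, in m); z points along the fingers, y is the line along which they close (so a half turn about z gives the same grasp; the last joint's range is limited). The gripper opens to 85 mm and grips with 20 to 120 N. Pads are 22 mm wide; open, the fingers measure 114 mm over their backs; the gripper's body (76 mm by 85 mm) begins 54 mm behind the grasp point. The pads swing forward as they close: fully open they stand 13 mm farther back than shut.
Start: joints at [-1.382, 0.521, -0.036, 1.599, 0.021, 1.021, -0.113], TCP at [0.16, 0.604, 0.245] pointing down, gripper open.
Joint ranges: [-2.91, 2.91], [-0.3, 2.13], [-1.5, 1.42], [0.17, 2.43], [-1.26, 4.41], [0.16, 1.93], [-2.52, 2.52]. Speed limits (rad/s): [1.89, 1.89, 2.39, 2.39, 3.01, 3.01, 3.01].

INTERFACE

Orientations are given as [roll, pitch, yaw] about the fixed x, y, z axes, in that order (R = Rz(yaw) Ry(pitch) Rx(roll)).
In Python, from workcell import monitor, grab_frame, camera_model, bot gives the robot as it stands.
- The arm moves only by the tool move_arm, never from a script. Its argument "moves" is a list of rows, each a list of 4 numbers: the shift along the world's x, y, z in mm, then the turn about the world's z in rad. A call has 1 to 12 rows; each row is the pose to reach, as a shift and turn from the pose commanded when the call began; what a row does not reach only later rows make up. A row lasts 1/8 s, in which the tool goes at most 62.5 mm and 10.7 degrees, less where a joint would pass 70% of its speed; a pose out of reach is approached as far as the arm can. A call with a gripper value outside its range is refused whole. "gripper" is the opening, from 0 (shut) to 1 (fully open), set as the call begins (left out, the last holds). The fingers move at their own pace and stop on an object; "newtons" is the grip in N (left out, the last holds). Time passes only in rows, so rows that repeat a pose let the fingers close. It gives the time, the measured TCP pose, the force, the opening and the grip force at its end, in the units of the state.
- monitor.observe(): the state, without advancing time (a new reading comes with each control period).
- grab_frame(name): name is "scene" or "top" or "wrist"; returns the picture (420x560x3 uint8, blue, green, red); there is no depth.
- camera_model(name): a dict with "vfov" (degrees; the focal length in pixels is half the picture's height over the tangent of half this angle, whatever the lens; pixels are square), "cx", "cy" (the principal point, pixels), "k1" (the pictures are not rectified: a ray, as slopes to the right and down, at radius r is drawn at 1 + k1 r^2 times it, then the intrinsics apply), "R" (3x3) and "t" (3): a world point X has camera coordinates R X + t; the wrist camera has in their place "T_tool_cam" (4x4, takes a point from camera to tool coordinates, whose origin is the TCP and whose axes are the flange's). Camera axes: x right, y down, z forward; pixel columns grow to the right and rows downward; lengths in m; the calibration is good to about 2 mm. A picture is of the moment at which its call begins: read the wrist's pose just before it. camera_model takes no time and is no camera call.
- bot.job_done(): hands the job in; it is judged then, once.
The state is a dict: "clock": time; "qpos": joint angles; "qd": joint speeds; "joint_efforts": joint torques, N m; "position": TCP position; "tool_rot": TCP orientation; "force": force on the tool from outside, world axes, zero at the start; "moment": the same for the moment, N m; "grip_width": finger opening in m; "finger_force": force on a finger pad.
Only numpy, scipy, OpenCV 4.12 (cv2) and the standard library are available. Lean on these libraries where they do the work, as an engineer would, in place of code of your own. Each camera call takes 0.05 s, during which the arm holds its last target. There are 200 camera calls.

## Working session

There is one attempt and no reset: what is moved stays moved. The work goes in short steps, Python scripts to look and compute and a tool call to move; the robot and the scene stay as the last step left them, time stands still between calls to the robot, and variables do not carry over. Pictures are saved under pics/ and viewed, at most 14 in all, crops included, and the job is handed in when it is done.

Besides the shell and the picture viewer there is one more tool, called after "Call:" by a JSON object that holds its "method" and its "body". move_arm: Moves the arm, as the interface text tells. Its arguments: {"type":"object","properties":{"moves":{"type":"array","items":{"type":"array","items":{"type":"number"}}},"gripper":{"type":"number"},"newtons":{"type":"number"}},"required":["moves"]}

```bash
mkdir -p pics; ls
cat > h.py <<'E'
import numpy as np, cv2
from workcell import monitor, grab_frame, camera_model, bot
from scipy.spatial.transform import Rotation as Ro
def pose(name):
    m=camera_model(name)
    if 'R' in m: return m,np.array(m['R']),np.array(m['t'])
    s=monitor.observe(); T=np.eye(4); T[:3,:3]=Ro.from_euler('xyz',s['tool_rot']).as_matrix(); T[:3,3]=s['position']
    W=np.linalg.inv(T@np.array(m['T_tool_cam'])); return m,W[:3,:3],W[:3,3]
def rays(p,m):
    f=210/np.tan(np.radians(m['vfov'])/2); p=np.asarray(p,float).reshape(-1,2)
    d=(p-[m['cx'],m['cy']])/f; u=d.copy()
    for _ in range(20): u=d/(1+m['k1']*(u**2).sum(1,keepdims=True))
    return np.c_[u,np.ones(len(u))]
def toplane(p,z,P):
    m,R,t=P; r=rays(p,m)@R; c=-R.T@t
    return c+r*((z-c[2])/r[:,2])[:,None]
def proj(X,P):
    m,R,t=P; c=np.asarray(X,float).reshape(-1,3)@R.T+t; u=c[:,:2]/c[:,2:]
    f=210/np.tan(np.radians(m['vfov'])/2); u=u*(1+m['k1']*(u**2).sum(1,keepdims=True))
    return u*f+[m['cx'],m['cy']]
E
python3 - <<'E'
from h import *
s=monitor.observe(); print(s)
for n in ("top","scene","wrist"):
    P=pose(n); im=grab_frame(n); cv2.imwrite(f'pics/{n}0.png',im); print(n,P[0]['vfov'],P[0]['k1'],(-P[1].T@P[2]).round(3),P[1][2].round(2))
E
```

```text
pics
{'clock': 0.0, 'qpos': array([-1.38217052,  0.5219873 , -0.03634077,  1.59998863,  0.02118442,
        1.02113864, -0.11280713]), 'qd': array([ 0.0002468 ,  0.00154069,  0.00108184,  0.00065605, -0.00026266,
       -0.00022294,  0.00054552]), 'joint_efforts': array([ 4.02791047e-04, -9.27094102e+01,  1.97985403e+00, -3.69938099e+01,
        1.79000222e-02,  8.08559242e-03, -2.46337623e-05]), 'position': array([0.1599066 , 0.60386123, 0.24474917]), 'tool_rot': array([-3.14045680e+00,  6.26812658e-05,  2.88275287e+00]), 'force': array([-0.37917036, -0.39557469, -0.12860252]), 'moment': array([ 0.0244422 , -0.03413469,  0.04659758]), 'finger_force': 0.0, 'grip_width': 0.08543766145424164}
top 52.712302870981354 -0.028461592623755447 [0.524 0.072 1.024] [ 0.07  0.01 -1.  ]
scene 46.42369578012625 -0.0817376481042755 [1.435 0.428 0.959] [-0.64 -0.28 -0.71]
wrist 64.11583059635839 0.01296714924091463 [0.098 0.621 0.374] [ 0.25 -0.07 -0.97]
```

View pics/top0.png

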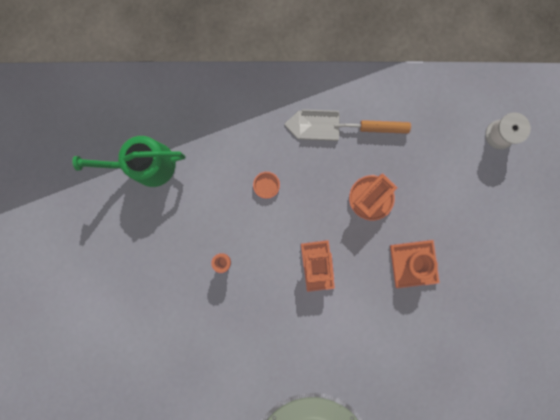

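View pics/scene0.png

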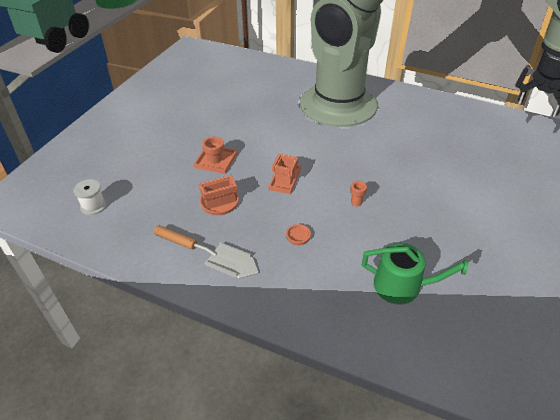

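The top view shows the small pot at (221,263) and its empty saucer at (266,186). The oblong pot is in the round saucer (372,197), the square pot in the oblong saucer (318,266), and the round pot in the square saucer (414,265). This is a 3-cycle. I'll enlarge the view to separate the rims.

Run:
```python
from h import *
im=cv2.imread('pics/top0.png'); P=pose('top')
c=cv2.resize(im[165:300,200:450],None,fx=3.2,fy=3.2,interpolation=cv2.INTER_CUBIC); cv2.imwrite('pics/top0c.png',c)
hsv=cv2.cvtColor(im,cv2.COLOR_BGR2HSV); m=cv2.inRange(hsv,(0,110,60),(14,255,255)); m[:155]=0
n,l,st,ce=cv2.connectedComponentsWithStats(m)
for i in range(1,n):
    if st[i,4]>60:
        print(st[i],ce[i].round(1),'z0.014',toplane(ce[i],.014,P).round(4)[0],'z.064',toplane(ce[i],.064,P).round(4)[0])
        k=(l==i).astype(np.uint8); q=cv2.findContours(k,cv2.RETR_EXTERNAL,cv2.CHAIN_APPROX_NONE)[0][0]
        W=toplane(q.reshape(-1,2),.014,P)[:,:2]*1000
        print('   minrect@.014',cv2.minAreaRect(W.astype(np.float32)))
for n,yx in dict(trowel=(345,126),can=(150,160),spool=(500,135)).items(): print(n,toplane(yx,.0,P).round(3))
```

```text
[254 173  25  25 512] [266.  184.9] z0.014 [0.6346 0.1123 0.014 ] z.064 [0.6291 0.1103 0.064 ]
   minrect@.014 ((634.3333740234375, 112.39215850830078), (57.83732223510742, 57.602806091308594), 0.35662558674812317)
[ 350  174   46   46 1586] [372.2 196.7] z0.014 [ 0.6077 -0.1416  0.014 ] z.064 [ 0.6035 -0.131   0.064 ]
   minrect@.014 ((608.9813232421875, -142.93344116210938), (104.16297149658203, 110.74618530273438), 45.178741455078125)
[ 302  241   32   50 1279] [317.6 265.4] z0.014 [ 0.444  -0.0114  0.014 ] z.064 [ 0.448  -0.0072  0.064 ]
   minrect@.014 ((443.5285949707031, -12.059288024902344), (111.84896850585938, 65.93000030517578), 8.380025863647461)
[ 391  241   48   46 1816] [414.2 263.6] z0.014 [ 0.4496 -0.2399  0.014 ] z.064 [ 0.4532 -0.2244  0.064 ]
   minrect@.014 ((449.3397521972656, -240.2511444091797), (100.12611389160156, 103.12655639648438), 7.137366771697998)
[212 254  18  18 246] [220.8 262.6] z0.014 [0.4487 0.2179 0.014 ] z.064 [0.4524 0.2107 0.064 ]
   minrect@.014 ((448.89434814453125, 218.71002197265625), (40.08555221557617, 40.490257263183594), 0.5440876483917236)
trowel [[ 0.782 -0.08   0.   ]]
can [[0.696 0.398 0.   ]]
spool [[ 0.763 -0.46   0.   ]]
```

View pics/top0c.png

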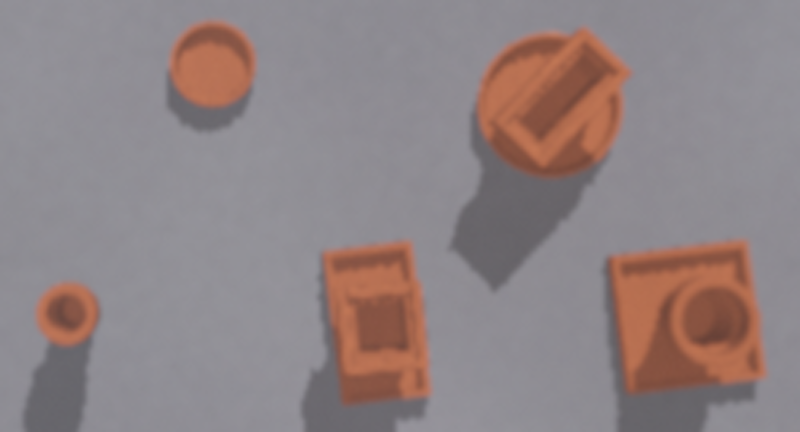

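The enlarged crop (u,v; x3.2) shows the small saucer centre at (212,65) and the small pot rim at (67,314). The round saucer is at (550,105) with the oblong pot on it at about 45°. The oblong saucer and square pot are at (378,322), and the square saucer is at (687,318) with the round pot rim at (713,320). I'll move the wrist camera over the small pot and its saucer.

Call:
{"method": "move_arm", "body": {"moves": [[45,-55,0,0],[95,-110,0,0],[140,-165,0,0],[190,-220,0,0],[235,-275,0,0],[285,-330,0,0],[330,-385,0,0],[370,-434,0,0],[370,-434,0,0],[370,-434,0,0]], "gripper": 1}}

```text
clock: 1.4
position: [0.532, 0.1659, 0.2451]
tool_rot: [-3.14, 0.001, 2.877]
force: [-0.4, 0.6, 0.2]
grip_width: 0.0856
finger_force: 0.0
```

Run:
```python
from h import *
P=pose('wrist'); s=monitor.observe(); im=grab_frame('wrist'); cv2.imwrite('pics/w1.png',im)
print(s['clock'],s['position'],s['tool_rot'],s['force'])
hsv=cv2.cvtColor(im,cv2.COLOR_BGR2HSV); m=cv2.inRange(hsv,(0,110,60),(14,255,255))
n,l,st,ce=cv2.connectedComponentsWithStats(m)
for i in range(1,n):
    if st[i,4]>300: print(st[i],ce[i].round(1),toplane(ce[i],.014,P).round(4)[0],toplane(ce[i],.064,P).round(4)[0])
```

```text
1.4 [0.53204563 0.16591096 0.24505907] [-3.14023303e+00  8.16954727e-04  2.87685151e+00] [-0.35090286  0.57269542  0.21988193]
[ 277   69   49   53 2019] [301.   94.7] [0.4519 0.2178 0.014 ] [0.4544 0.213  0.064 ]
[  13   83  135  126 9727] [ 80.1 148.2] [ 0.443  -0.0196  0.014 ] [0.4467 0.0086 0.064 ]
[ 226  254   55   52 2253] [252.8 279.7] [0.6365 0.1138 0.014 ] [0.6133 0.1235 0.064 ]
[   0  266   93   66 4439] [ 43.  297.5] [ 0.5932 -0.1324  0.014 ] [ 0.5761 -0.0885  0.064 ]
```

View pics/w1.png

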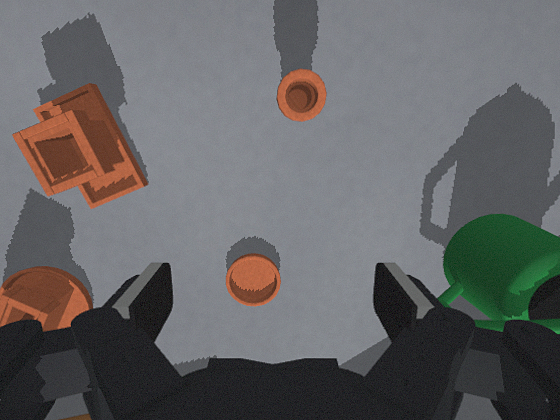

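The wrist view shows the small pot rim at (301,95) and the small saucer at (253,280). These agree with the top camera to about 2 mm. I'll go above the pot.

Call:
{"method": "move_arm", "body": {"moves": [[-40,20,-30,0],[-76,42,-80,0],[-76,42,-110,0],[-76,42,-110,0],[-76,42,-110,0],[-76,42,-110,0]]}}

```text
clock: 2.2
position: [0.4547, 0.2124, 0.1365]
tool_rot: [3.14, 0.001, 2.882]
force: [0.2, -0.3, -0.3]
grip_width: 0.0855
finger_force: 0.0
```

Run:
```python
from h import *
P=pose('wrist'); s=monitor.observe(); im=grab_frame('wrist'); cv2.imwrite('pics/w2.png',im)
print(s['clock'],s['position'],s['tool_rot'],s['force'])
hsv=cv2.cvtColor(im,cv2.COLOR_BGR2HSV); m=cv2.inRange(hsv,(0,110,60),(14,255,255))
n,l,st,ce=cv2.connectedComponentsWithStats(m)
for i in range(1,n):
    if st[i,4]>300: print(st[i],ce[i].round(1),toplane(ce[i],.064,P).round(4)[0])
```

```text
2.2 [0.4547317  0.21241415 0.13654688] [3.14014042e+00 1.37716039e-03 2.88227872e+00] [ 0.18548252 -0.27164667 -0.3229122 ]
[   0  185   83  142 6834] [ 29.1 269.2] [0.4413 0.0539 0.064 ]
[ 239  186   69   73 3820] [272.7 223.1] [0.4517 0.2139 0.064 ]
```

View pics/w2.png

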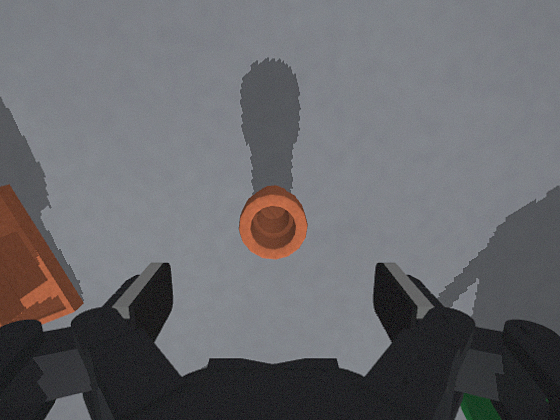

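The small pot rim is at (273,222), centred between the jaws. I'll descend, grip and lift.

Call:
{"method": "move_arm", "body": {"moves": [[-2,1,-40,0],[-2,1,-80,0],[-2,1,-90,0],[-2,1,-90,0],[-2,1,-90,0]]}}

```text
clock: 2.88
position: [0.4527, 0.2135, 0.0467]
tool_rot: [3.14, 0.001, 2.882]
force: [0.4, -0.7, -0.2]
grip_width: 0.0854
finger_force: 0.0
```

Call:
{"method": "move_arm", "body": {"moves": [[0,0,0,0],[0,0,0,0],[0,0,0,0],[0,0,0,0],[0,0,0,0],[0,0,0,0],[0,0,0,0],[0,0,0,0]], "gripper": 0.3, "newtons": 25}}

```text
clock: 3.88
position: [0.4522, 0.2133, 0.0458]
tool_rot: [3.141, 0.0, 2.883]
force: [-1.7, 0.3, 11.5]
grip_width: 0.0431
finger_force: 23.9
```

Call:
{"method": "move_arm", "body": {"moves": [[0,0,20,0],[0,0,55,0],[45,-25,75,0],[90,-50,75,0],[140,-76,75,0],[183,-100,75,0],[183,-100,75,0],[183,-100,75,0],[183,-100,75,0]]}}

```text
clock: 5.0
position: [0.6342, 0.1141, 0.1203]
tool_rot: [3.141, -0.001, 2.884]
force: [0.1, 0.3, -1.0]
grip_width: 0.0423
finger_force: 26.0
```

Run:
```python
from h import *
P=pose('wrist'); s=monitor.observe(); im=grab_frame('wrist'); cv2.imwrite('pics/w3.png',im)
print(s['clock'],s['position'],s['tool_rot'],s['force'],s['grip_width'])
# pot rim predicted height
print(proj([s['position'][0],s['position'][1],s['position'][2]+.018],P), proj([.636,.113,.014],P))
```

```text
5.0 [0.63420827 0.1140649  0.12034845] [ 3.14148816e+00 -5.82849888e-04  2.88398028e+00] [ 0.12701358  0.29941137 -0.96692527] 0.04233617676098454
[[271.37660174 303.49034866]] [[271.07778083 216.76810272]]
```

View pics/w3.png

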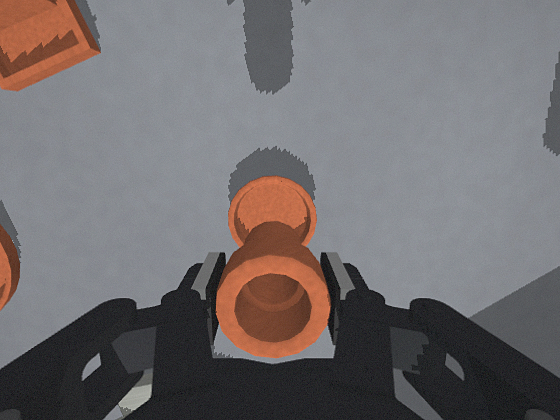

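The picture shows the saucer's outer rim spanning u 229–316 with its far edge at v=177. The held pot's rim is centred at (273,306). I'll check these against the prediction.

Run:
```python
from h import *
P=pose('wrist'); a=np.linspace(0,6.283,361)
def ext(c,r,z):
    q=proj(np.c_[c[0]+r*np.cos(a),c[1]+r*np.sin(a),0*a+z],P); return q.min(0).round(1),q.max(0).round(1)
print(ext((.636,.113),.033,.014)); s=monitor.observe()['position']; print(ext(s,.022,s[2]+.018))
for d in ((-.003,0),(0,.003)): print(ext((.636+d[0],.113+d[1]),.033,.014)); print(ext((s[0]+d[0],s[1]+d[1]),.022,s[2]+.018))
```

```text
(array([225.7, 171.3]), array([316.3, 258.6]))
(array([211.6, 247.5]), array([331.1, 354.7]))
(array([224.5, 167.2]), array([315.4, 255. ]))
(array([209.2, 239.7]), array([329.4, 348.2]))
(array([229.6, 170.3]), array([320.3, 257.7]))
(array([219.4, 245.5]), array([339.1, 353. ]))
```

The pot should shift about +2 mm in x to sit over the saucer centre. I'll lower it gently.

Call:
{"method": "move_arm", "body": {"moves": [[2,0,-25,0],[2,0,-50,0],[2,0,-62,0],[2,0,-66,0],[2,0,-68,0],[2,0,-69,0],[2,0,-69,0],[2,0,-69,0]]}}

```text
clock: 6.05
position: [0.6371, 0.1132, 0.0516]
tool_rot: [3.141, 0.0, 2.883]
force: [-0.4, 0.4, -1.1]
grip_width: 0.0428
finger_force: 26.0
```

Call:
{"method": "move_arm", "body": {"moves": [[0,0,-1,0],[0,0,-1,0],[0,0,-1.5,0],[0,0,-1.5,0]]}}

```text
clock: 6.55
position: [0.6374, 0.1131, 0.0509]
tool_rot: [3.141, 0.001, 2.883]
force: [-4.1, -1.2, 16.3]
grip_width: 0.0429
finger_force: 27.2
```

Call:
{"method": "move_arm", "body": {"moves": [[0,0,0,0],[0,0,0,0],[0,0,0,0],[0,0,0,0],[0,0,35,0],[0,0,80,0]], "gripper": 1}}

```text
clock: 7.3
position: [0.6363, 0.113, 0.1299]
tool_rot: [-3.141, -0.002, 2.883]
force: [-0.1, -0.3, 1.4]
grip_width: 0.0852
finger_force: 0.0
```

Call:
{"method": "move_arm", "body": {"moves": [[-15,-25,50,0],[-45,-75,100,0],[-75,-130,130,0],[-105,-180,130,0],[-137,-233,130,0],[-137,-233,130,0],[-137,-233,130,0],[-137,-233,130,0]]}}

```text
clock: 8.3
position: [0.5007, -0.1184, 0.2596]
tool_rot: [3.141, -0.0, 2.885]
force: [0.2, -0.3, 0.6]
grip_width: 0.0854
finger_force: 0.0
```

Run:
```python
from h import *
P=pose('wrist'); s=monitor.observe(); im=grab_frame('wrist'); cv2.imwrite('pics/w4.png',im); cv2.imwrite('pics/t4.png',grab_frame('top'))
print(s['clock'],s['position'],s['tool_rot'],s['force'])
np.savez('w4.npz',R=P[1],t=P[2])
```

```text
8.3 [ 0.50071032 -0.11841706  0.25963044] [ 3.14114162e+00 -6.41316823e-05  2.88458429e+00] [ 0.2006823  -0.32050211  0.62372253]
```

View pics/w4.png

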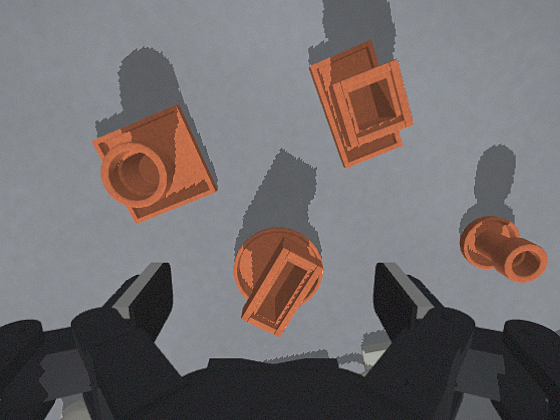

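The wrist view shows everything:
- **Round pot:** rim centre about (134,175). Its square saucer has corners at (93,142), (177,105), (217,187) and (137,222).
- **Square pot:** rim corners at (333,86), (397,60), (412,123) and (349,150). Its oblong saucer has corners at (310,70), (371,42), (402,141) and (345,167).
- **Oblong pot:** on the round saucer, whose left edge is at u=233, top at v=228 and right edge at u=322.

The small pot stands in its saucer.

```bash
cat > meas.py <<'E'
from h import *
def cs(im,pts,P,z,name):
    g=cv2.cvtColor(im,cv2.COLOR_BGR2HSV)[:,:,1]; p=np.array(pts,np.float32).reshape(-1,1,2)
    q=cv2.cornerSubPix(g,p.copy(),(4,4),(-1,-1),(3,50,.01)).reshape(-1,2)
    W=toplane(q,z,P)[:,:2]*1000
    e=np.roll(W,-1,0)-W
    print(name,q.round(0).astype(int).tolist(),'centre',W.mean(0).round(1),'sides',np.hypot(*e.T).round(1),'angles',np.degrees(np.arctan2(e[:,1],e[:,0])).round(1))
    return W
E
python3 - <<'E'
from meas import *
im=cv2.imread('pics/w4.png'); d=np.load('w4.npz'); P=(camera_model('wrist'),d['R'],d['t'])
cs(im,[(93,142),(177,105),(217,187),(137,222)],P,.014,'sq saucer')
cs(im,[(310,70),(371,42),(402,141),(345,167)],P,.014,'obl saucer')
cs(im,[(333,86),(397,60),(412,123),(349,150)],P,.069,'sq pot')
cs(im,[(283,238),(323,263),(281,334),(243,311)],P,.069,'obl pot')
hsv=cv2.cvtColor(im,cv2.COLOR_BGR2HSV); m=cv2.inRange(hsv,(0,110,60),(14,255,255))
n,l,st,ce=cv2.connectedComponentsWithStats(m)
def circ(pts,z,name):
    W=toplane(pts,z,P)[:,:2]*1000
    A=np.c_[2*W,np.ones(len(W))]; s=np.linalg.lstsq(A,(W**2).sum(1),rcond=None)[0]
    print(name,s[:2].round(1),'r',np.sqrt(s[2]+s[0]**2+s[1]**2).round(1))
# round saucer: contour pixels on upper-left arc
cont=np.vstack([c.reshape(-1,2) for c in cv2.findContours(m,cv2.RETR_EXTERNAL,cv2.CHAIN_APPROX_NONE)[0]])
a=cont[(cont[:,0]>230)&(cont[:,0]<330)&(cont[:,1]>220)&(cont[:,1]<262)]; circ(a,.014,'round saucer')
a=cont[(cont[:,0]>98)&(cont[:,0]<118)&(cont[:,1]>155)&(cont[:,1]<202)]; 
circ([(102,177),(110,153),(134,142),(160,152),(167,176),(134,208)],.069,'round pot rim (eye)')
c=cv2.resize(im[100:340,85:330],None,fx=2.4,fy=2.4,interpolation=cv2.INTER_CUBIC); cv2.imwrite('pics/w4c.png',c)
E
```

```text
sq saucer [[91, 141], [178, 104], [217, 189], [136, 224]] centre [ 451.4 -239.2] sides [104.4  99.  104.7 101.9] angles [  96.5    7.4  -81.9 -172.8]
obl saucer [[308, 68], [371, 39], [402, 145], [345, 168]] centre [446.6 -10.7] sides [ 67.4 113.3  66.6 112.4] angles [  98.3    7.6  -82.5 -172. ]
sq pot [[331, 84], [397, 58], [413, 124], [348, 151]] centre [447.4 -10.4] sides [60.3 58.9 63.1 62.6] angles [  95.1    5.9  -81.5 -176.6]
obl pot [[281, 239], [323, 265], [279, 337], [243, 311]] centre [ 604.7 -136. ] sides [51.3 96.6 50.1 91.2] angles [  41.6  -42.4 -144.8  138.9]
round saucer [ 607.3 -139.1] r 53.1
round pot rim (eye) [ 453.2 -240.5] r 31.7
```

View pics/w4c.png

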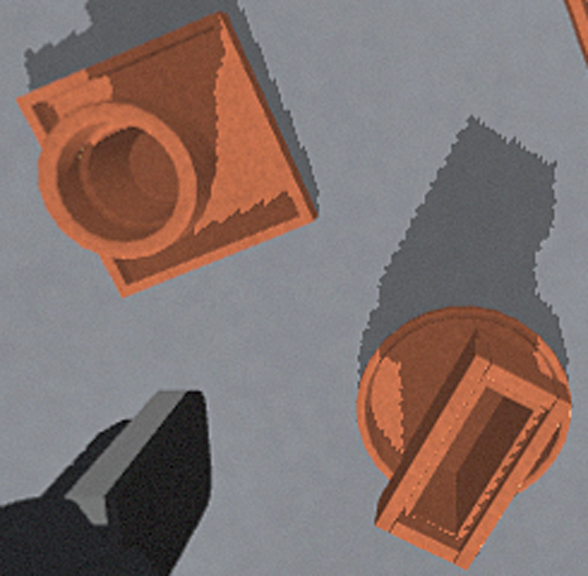

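The crop shows the rims clearly, with the oblong pot rim at about (483,358), (572,405), (465,570) and (388,515). Measured sizes match the given ones: saucer 104x100, oblong saucer 67x113, square pot 60, round pot r 31.7. I'll go to the round pot.

Call:
{"method": "move_arm", "body": {"moves": [[-25,-60,-40,0],[-49,-121,-90,0],[-49,-121,-130,0],[-49,-121,-130,0],[-49,-121,-130,0],[-49,-121,-130,0]]}}

```text
clock: 9.15
position: [0.4524, -0.24, 0.1311]
tool_rot: [3.141, 0.002, 2.885]
force: [0.5, -0.1, 0.9]
grip_width: 0.0856
finger_force: 0.0
```

Run:
```python
from meas import *
im=cv2.imread('pics/w4.png'); d=np.load('w4.npz'); P=(camera_model('wrist'),d['R'],d['t'])
cr=lambda L:[(85+u/2.4,100+v/2.4) for u,v in L]
W=toplane(cr([(483,358),(572,405),(465,570),(388,517)]),.069,P)*1000; print(W.round(1),W.mean(0)); e=np.roll(W,-1,0)-W; print(np.hypot(e[:,0],e[:,1]),np.degrees(np.arctan2(e[:,1],e[:,0])))
P=pose('wrist'); s=monitor.observe(); im=grab_frame('wrist'); cv2.imwrite('pics/w5.png',im); print(s['position'])
hsv=cv2.cvtColor(im,cv2.COLOR_BGR2HSV)
a=np.linspace(0,6.283,361); c=s['position']; q=proj(np.c_[c[0]+.032*np.cos(a),c[1]+.032*np.sin(a),0*a+.069],P)
cv2.polylines(im,[q.astype(np.int32)],True,(255,0,0),1); cv2.imwrite('pics/w5o.png',im)
```

```text
[[ 562.7 -119.7   69. ]
 [ 593.3  -87.9   69. ]
 [ 660.6 -152.8   69. ]
 [ 625.4 -179.3   69. ]] [ 610.49143866 -134.94428538   69.        ]
[44.15734372 93.46576418 44.03292532 86.59628118] [  46.00021229  -43.98707804 -142.97860514  136.45326098]
[ 0.45237375 -0.23999674  0.1311423 ]
```

View pics/w5o.png

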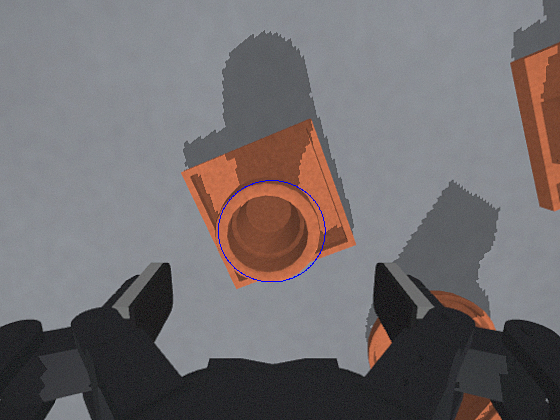

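The drawn circle at the TCP matches the pot rim (u 218–325, v 181–282), so it is centred. I'll descend and grip.

Call:
{"method": "move_arm", "body": {"moves": [[0,0,-40,0],[0,0,-70,0],[0,0,-80,0],[0,0,-80,0],[0,0,-80,0]]}}

```text
clock: 9.82
position: [0.4517, -0.241, 0.051]
tool_rot: [-3.141, 0.002, 2.883]
force: [-0.9, -0.8, 0.2]
grip_width: 0.0855
finger_force: 0.0
```

Call:
{"method": "move_arm", "body": {"moves": [[0,0,0,0],[0,0,0,0],[0,0,0,0],[0,0,0,0],[0,0,0,0],[0,0,0,0]], "gripper": 0.5, "newtons": 30}}

```text
clock: 10.58
position: [0.4515, -0.2411, 0.0509]
tool_rot: [-3.141, 0.002, 2.883]
force: [-2.1, 1.6, 16.1]
grip_width: 0.0639
finger_force: 28.9
```

Call:
{"method": "move_arm", "body": {"moves": [[0,0,20,0],[0,0,60,0],[0,0,100,0],[7,50,105,0],[15,110,105,0],[22,165,105,0],[30,220,105,0],[37,275,105,0],[44,330,105,0],[48,361,80,0],[48,361,50,0],[48,361,50,0]]}}

```text
clock: 12.08
position: [0.4978, 0.1199, 0.0987]
tool_rot: [-3.14, -0.003, 2.883]
force: [0.3, -0.1, -1.3]
grip_width: 0.0637
finger_force: 34.7
```

Call:
{"method": "move_arm", "body": {"moves": [[0,0,-25,0],[0,0,-45,0],[0,0,-52,0],[0,0,-53,0],[0,0,-54,0],[0,0,-54,0]]}}

```text
clock: 12.82
position: [0.4992, 0.1202, 0.0464]
tool_rot: [3.141, 0.001, 2.883]
force: [0.1, 0.1, -1.3]
grip_width: 0.064
finger_force: 34.7
```

Call:
{"method": "move_arm", "body": {"moves": [[0,0,-0.5,0],[0,0,-1,0],[0,0,-1,0]]}}

```text
clock: 13.2
position: [0.4994, 0.1202, 0.0459]
tool_rot: [3.141, 0.001, 2.883]
force: [-4.4, -1.5, 22.8]
grip_width: 0.064
finger_force: 36.4
```

Call:
{"method": "move_arm", "body": {"moves": [[0,0,0,0],[0,0,0,0],[0,0,0,0],[0,0,35,0],[0,0,80,0],[-15,-40,85,0.12],[-35,-90,85,0.28],[-55,-132,85,0.34],[-55,-132,85,0.34],[-55,-132,85,0.34],[-55,-132,85,0.34]], "gripper": 1}}

```text
clock: 14.58
position: [0.4444, -0.0109, 0.1297]
tool_rot: [3.141, 0.0, -3.059]
force: [0.1, 0.0, -0.1]
grip_width: 0.0852
finger_force: 0.0
```

Run:
```python
from meas import *
P=pose('wrist'); s=monitor.observe(); im=grab_frame('wrist'); c=s['position']; y=s['tool_rot'][2]; cv2.imwrite('pics/w6.png',im); np.savez('w6.npz',R=P[1],t=P[2])
A=np.array([[1,1],[1,-1],[-1,-1],[-1,1]])*.030; R=np.array([[np.cos(y),-np.sin(y)],[np.sin(y),np.cos(y)]])
q=proj(np.c_[A@R.T+c[:2],np.full(4,.069)],P)
cv2.polylines(im,[q.astype(np.int32)],True,(255,0,0),1); cv2.imwrite('pics/w6o.png',im); print(c,y,q)
```

```text
[ 0.44437136 -0.0108537   0.12973126] -3.0592049832001176 [[219.88534439 184.45187077]
 [324.74406165 184.41681411]
 [320.8600064  280.14845188]
 [223.86047973 280.19043034]]
```

View pics/w6o.png

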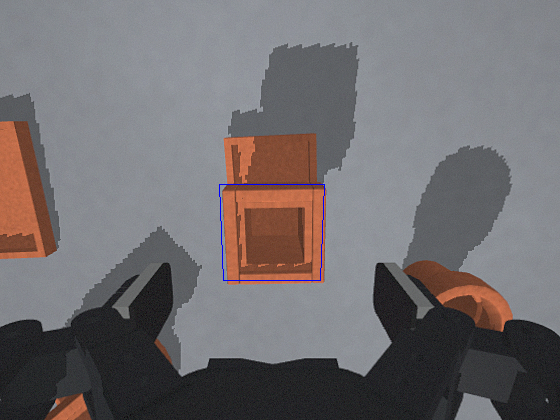

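The drawn square coincides with the pot's rim (220–325, 184–282), so it is aligned. I'll grip it.

Call:
{"method": "move_arm", "body": {"moves": [[0,0,-40,0],[0,0,-70,0],[0,0,-79,0],[0,0,-79,0],[0,0,-79,0]]}}

```text
clock: 15.25
position: [0.4445, -0.0117, 0.0517]
tool_rot: [-3.142, 0.001, -3.06]
force: [-0.1, -0.5, 0.7]
grip_width: 0.0854
finger_force: 0.0
```

Call:
{"method": "move_arm", "body": {"moves": [[0,0,0,0],[0,0,0,0],[0,0,0,0],[0,0,0,0],[0,0,0,0],[0,0,0,0]], "gripper": 0.5}}

```text
clock: 16.0
position: [0.4444, -0.0117, 0.0515]
tool_rot: [3.142, 0.001, -3.06]
force: [-2.2, 1.2, 12.6]
grip_width: 0.0598
finger_force: 29.7
```

Call:
{"method": "move_arm", "body": {"moves": [[0,0,20,0],[0,0,60,0],[0,-20,75,0],[1,-70,75,0.02],[2,-130,75,0.044],[3,-190,75,0.044],[4,-228,70,0.044],[4,-228,40,0.044],[4,-228,40,0.044],[4,-228,40,0.044]]}}

```text
clock: 17.25
position: [0.4482, -0.2394, 0.0916]
tool_rot: [-3.142, 0.0, -3.016]
force: [0.6, -0.2, -1.9]
grip_width: 0.0593
finger_force: 35.4
```

Run:
```python
from meas import *
P=pose('wrist'); s=monitor.observe(); im=grab_frame('wrist'); c=s['position']; y=s['tool_rot'][2]; cv2.imwrite('pics/w7.png',im)
def sq(h,cx,z,y,col):
    A=np.array([[1,1],[1,-1],[-1,-1],[-1,1]])*h; R=np.array([[np.cos(y),-np.sin(y)],[np.sin(y),np.cos(y)]])
    q=proj(np.c_[A@R.T+cx,np.full(4,z)],P); cv2.polylines(im,[q.astype(np.int32)],True,col,1)
sq(.030,c[:2],c[2]+.018,y,(255,0,0)); sq(.051,c[:2],.014,y,(255,255,0)); cv2.imwrite('pics/w7o.png',im); print(c,y)
```

```text
[ 0.44824434 -0.23944283  0.09159081] -3.0157092452011254
```

View pics/w7o.png

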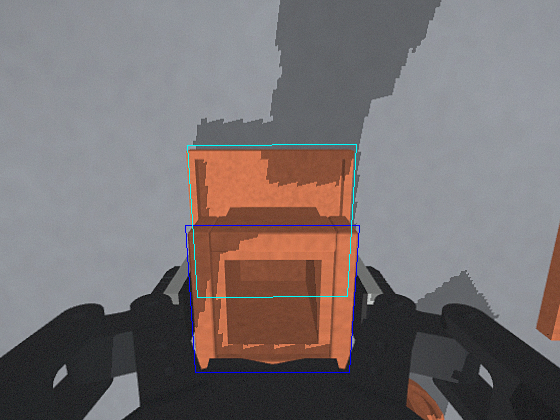

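Pot and saucer both line up with the predicted outlines, with sides at u 188–357 and the saucer's far edge at v=149. I'll lower it.

Call:
{"method": "move_arm", "body": {"moves": [[1,0,-20,0],[1,0,-34,0],[1,0,-38,0],[1,0,-40,0],[1,0,-40.5,0],[1,0,-40.5,0]]}}

```text
clock: 18.05
position: [0.4489, -0.2397, 0.0515]
tool_rot: [-3.142, 0.0, -3.016]
force: [-6.8, 3.6, 21.3]
grip_width: 0.0595
finger_force: 38.3
```

Call:
{"method": "move_arm", "body": {"moves": [[0,0,0,0],[0,0,0,0],[0,0,0,0],[0,0,35,0],[0,0,80,0],[30,20,90,-0.15],[70,46,90,-0.3],[110,72,90,-0.45],[140,92,90,-0.6],[159,105,90,-0.75],[159,105,90,-0.89],[159,105,90,-0.89]], "gripper": 1}}

```text
clock: 19.55
position: [0.6079, -0.1346, 0.14]
tool_rot: [-3.141, -0.0, 2.378]
force: [-0.2, 1.1, -0.4]
grip_width: 0.0852
finger_force: 0.0
```

```bash
cat > ov.py <<'E'
from meas import *
def rect(im,P,hx,hy,cx,z,y,col):
    A=np.array([[hx,hy],[hx,-hy],[-hx,-hy],[-hx,hy]]); R=np.array([[np.cos(y),-np.sin(y)],[np.sin(y),np.cos(y)]])
    q=proj(np.c_[A@R.T+cx,np.full(4,z)],P); cv2.polylines(im,[q.astype(np.int32)],True,col,1); return q
def circ(im,P,r,cx,z,col):
    a=np.linspace(0,6.283,90); q=proj(np.c_[cx[0]+r*np.cos(a),cx[1]+r*np.sin(a),0*a+z],P); cv2.polylines(im,[q.astype(np.int32)],True,col,1)
E
python3 - <<'E'
from ov import *
P=pose('wrist'); s=monitor.observe(); im=grab_frame('wrist'); c=s['position']; y=s['tool_rot'][2]; cv2.imwrite('pics/w8.png',im); np.savez('w8.npz',R=P[1],t=P[2])
print(c,y,s['qpos'][6],rect(im,P,.047,.024,c[:2],.069,y,(255,0,0)).round(0).tolist())
cv2.imwrite('pics/w8o.png',im)
E
```

```text
[ 0.60789632 -0.13455171  0.14002384] 2.3779793449401105 1.1068501466418565 [[230.0, 154.0], [312.0, 154.0], [308.0, 297.0], [235.0, 297.0]]
```

View pics/w8o.png

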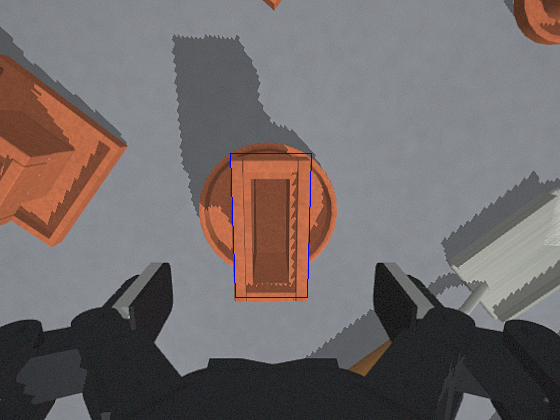

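The drawn rectangle coincides with the oblong pot's rim (231–312, 158–300). I'll grip it.

Call:
{"method": "move_arm", "body": {"moves": [[0,0,-45,0],[0,0,-80,0],[0,0,-88.5,0],[0,0,-88.5,0],[0,0,-88.5,0]]}}

```text
clock: 20.23
position: [0.6087, -0.1351, 0.0533]
tool_rot: [3.14, 0.002, 2.377]
force: [0.9, -0.2, -0.2]
grip_width: 0.0856
finger_force: 0.0
```

Call:
{"method": "move_arm", "body": {"moves": [[0,0,0,0],[0,0,0,0],[0,0,0,0],[0,0,0,0],[0,0,0,0],[0,0,0,0],[0,0,0,0]], "gripper": 0.35}}

```text
clock: 21.1
position: [0.6081, -0.1349, 0.0524]
tool_rot: [3.141, 0.0, 2.377]
force: [-2.1, 0.5, 8.1]
grip_width: 0.0482
finger_force: 31.8
```

Run:
```python
from ov import *
im=grab_frame('top'); cv2.imwrite('pics/t8.png',im)
im=cv2.imread('pics/w6.png'); d=np.load('w6.npz'); P=(camera_model('wrist'),d['R'],d['t'])
s=monitor.observe(); print(s['position'],s['tool_rot'],s['grip_width'],s['finger_force'],s['force'])
```

```text
[ 0.6081402  -0.13492604  0.05240865] [3.14130600e+00 4.50963501e-04 2.37675406e+00] 0.04800358140934449 31.815850138664246 [-2.26619281  0.27568334  7.44309641]
```

Call:
{"method": "move_arm", "body": {"moves": [[0,0,20,0],[0,0,60,0],[-20,15,75,0.1],[-50,38,75,0.25],[-80,60,75,0.4],[-110,83,75,0.55],[-140,106,75,0.7],[-163,124,75,0.85],[-163,124,55,0.9],[-163,124,40,0.9],[-163,124,40,0.9],[-163,124,40,0.9]]}}

```text
clock: 22.65
position: [0.4454, -0.0109, 0.0927]
tool_rot: [-3.141, 0.001, -3.007]
force: [-0.0, -0.3, -2.3]
grip_width: 0.0474
finger_force: 32.2
```

Run:
```python
from ov import *
P=pose('wrist'); s=monitor.observe(); im=grab_frame('wrist'); c=s['position']; y=s['tool_rot'][2]; cv2.imwrite('pics/w9.png',im)
rect(im,P,.047,.024,c[:2],c[2]+.018,y,(255,0,0)); rect(im,P,.057,.033,c[:2],.014,y,(255,255,0)); cv2.imwrite('pics/w9o.png',im); print(c,y)
```

```text
[ 0.44536423 -0.01093037  0.0926783 ] -3.0066811435851326
```

View pics/w9o.png

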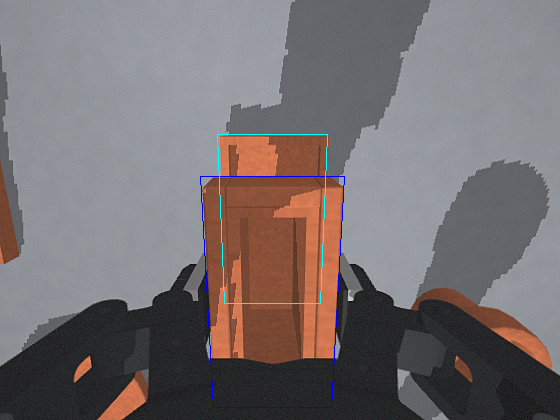

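Saucer (218–327, far edge v 136) and pot rim (202–343) both match the outlines. I'll lower it.

Call:
{"method": "move_arm", "body": {"moves": [[0,0,-20,0],[0,0,-34,0],[0,0,-38,0],[0,0,-39.5,0],[0,0,-40.5,0],[0,0,-40.5,0]]}}

```text
clock: 23.45
position: [0.4451, -0.0113, 0.052]
tool_rot: [-3.141, 0.0, -3.007]
force: [-3.1, -2.6, 8.1]
grip_width: 0.0477
finger_force: 30.2
```

Call:
{"method": "move_arm", "body": {"moves": [[0,0,0,0],[0,0,0,0],[0,0,0,0],[0,0,35,0],[0,0,80,0],[20,0,130,-0.1],[45,-20,180,-0.2],[75,-40,210,-0.3],[75,-40,210,-0.4],[75,-40,210,-0.4],[75,-40,210,-0.4]], "gripper": 1}}

```text
clock: 24.82
position: [0.5196, -0.0505, 0.2609]
tool_rot: [-3.141, -0.001, 2.88]
force: [-0.4, -0.5, -0.1]
grip_width: 0.0858
finger_force: 0.0
```

Run:
```python
from ov import *
P=pose('wrist'); s=monitor.observe(); im=grab_frame('wrist'); c=s['position']; cv2.imwrite('pics/w10.png',im); np.savez('w10.npz',R=P[1],t=P[2])
print(c,s['tool_rot'])
hsv=cv2.cvtColor(im,cv2.COLOR_BGR2HSV); m=cv2.inRange(hsv,(0,110,60),(14,255,255))
n,l,st,ce=cv2.connectedComponentsWithStats(m)
for i in range(1,n):
    if st[i,4]>300: print(st[i],ce[i].round(1),toplane(ce[i],.014,P).round(4)[0][:2],toplane(ce[i],.064,P).round(4)[0][:2])
circ(im,P,.055,(.6075,-.139),.014,(255,255,0)); circ(im,P,.032,(.499,.120),.064,(255,0,0)); cv2.imwrite('pics/w10o.png',im)
```

```text
[ 0.51956663 -0.05049846  0.26092267] [-3.14145915e+00 -8.23738507e-04  2.87957696e+00]
[ 242   39   96  128 6920] [290.1 103. ] [ 0.4432 -0.0101] [ 0.4451 -0.0132]
[ 397   89   80   70 4254] [438.2 123.5] [0.5054 0.139 ] [0.499 0.116]
[  20  105  138  119 9796] [ 88.3 165.3] [ 0.4493 -0.2435] [ 0.4504 -0.2155]
[ 402  215   76   66 3348] [438.8 247. ] [0.6474 0.1205] [0.6221 0.1   ]
[ 176  227   90   83 5823] [220.5 268.3] [ 0.6064 -0.1387] [ 0.5865 -0.1247]
```

View pics/w10o.png

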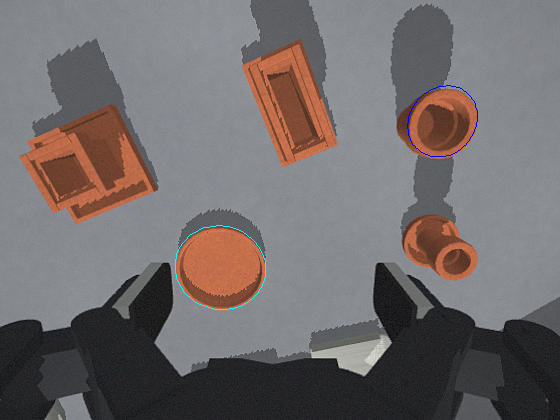

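The circle drawn at (0.6075,-0.139) fits the empty round saucer (220,268), and the circle at the parking spot fits the round pot (442,122). The oblong pot sits inside its saucer. I'll pick the round pot.

Call:
{"method": "move_arm", "body": {"moves": [[-5,45,-20,0],[-10,100,-60,0],[-16,150,-100,0],[-20.5,170.5,-125,0],[-20.5,170.5,-150,0],[-20.5,170.5,-195,0],[-20.5,170.5,-213,0],[-20.5,170.5,-215,0],[-20.5,170.5,-215,0],[-20.5,170.5,-215,0]]}}

```text
clock: 26.12
position: [0.5, 0.1198, 0.0472]
tool_rot: [3.141, 0.001, 2.877]
force: [-0.1, 1.5, 0.3]
grip_width: 0.0855
finger_force: 0.0
```

Call:
{"method": "move_arm", "body": {"moves": [[0,0,0,0],[0,0,0,0],[0,0,0,0],[0,0,0,0],[0,0,0,0],[0,0,0,0]], "gripper": 0.5}}

```text
clock: 26.88
position: [0.4999, 0.1198, 0.0471]
tool_rot: [3.141, 0.001, 2.877]
force: [-2.2, 0.1, 12.9]
grip_width: 0.064
finger_force: 29.7
```

Next I'll carry it to the round saucer, +107, -259.

Call:
{"method": "move_arm", "body": {"moves": [[0,0,20,0],[0,0,70,0],[10,-25,105,0],[30,-75,105,0],[53,-128,105,0],[75,-180,105,0],[95,-230,100,0],[107,-259,80,0],[107,-259,50,0],[107,-259,45,0],[107,-259,45,0],[107,-259,45,0]]}}

```text
clock: 28.38
position: [0.607, -0.139, 0.0925]
tool_rot: [3.141, 0.001, 2.877]
force: [-1.0, -0.2, -2.0]
grip_width: 0.0637
finger_force: 34.6
```

Run:
```python
from ov import *
P=pose('wrist'); s=monitor.observe(); im=grab_frame('wrist'); c=s['position']; cv2.imwrite('pics/w11.png',im)
circ(im,P,.055,c[:2],.014,(255,255,0)); circ(im,P,.032,c[:2],c[2]+.018,(255,0,0)); cv2.imwrite('pics/w11o.png',im); print(c)
```

```text
[ 0.60704438 -0.13897898  0.09254393]
```

View pics/w11o.png

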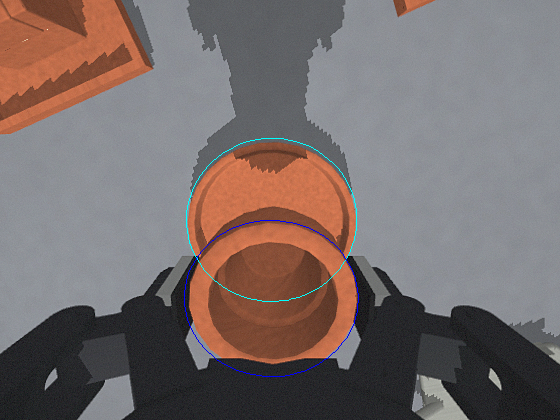

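Saucer and pot rim both fit the circles, within about 1 mm. That picture was the fifteenth I viewed, one over the limit of 14, so I'll check by numbers only from here. Lowering.

Call:
{"method": "move_arm", "body": {"moves": [[0,0,-20,0],[0,0,-34,0],[0,0,-38,0],[0,0,-39.5,0],[0,0,-40.5,0],[0,0,-40.5,0]]}}

```text
clock: 29.18
position: [0.6064, -0.1393, 0.0523]
tool_rot: [3.141, -0.0, 2.877]
force: [-12.4, 4.2, 32.5]
grip_width: 0.0642
finger_force: 37.1
```

Contact is made. I'll release, lift and retreat to a spot clear of the top view, near the start.

Call:
{"method": "move_arm", "body": {"moves": [[0,0,0.5,0],[0,0,0.5,0],[0,0,0.5,0],[0,0,0.5,0],[0,0,35,0],[0,0,90,0],[0,0,150,0],[0,0,150,0]], "gripper": 1}}

```text
clock: 30.18
position: [0.6084, -0.1399, 0.2054]
tool_rot: [3.141, 0.007, 2.876]
force: [0.4, 0.1, -0.1]
grip_width: 0.0855
finger_force: 0.0
```

Call:
{"method": "move_arm", "body": {"moves": [[-30,40,20,0],[-60,80,40,0],[-90,120,50,0],[-110,170,50,0],[-110,220,50,0],[-110,270,50,0],[-110,320,50,0],[-110,370,50,0],[-110,420,50,0],[-110,460,50,0],[-110,460,50,0]]}}

```text
clock: 31.55
position: [0.4953, 0.3238, 0.2497]
tool_rot: [-3.142, -0.001, 2.881]
force: [0.1, -0.1, -0.9]
grip_width: 0.0853
finger_force: 0.0
```

Run:
```python
from ov import *
s=monitor.observe(); print(s['clock'],s['position'])
im=grab_frame('top'); cv2.imwrite('pics/t12.png',im); P=pose('top')
hsv=cv2.cvtColor(im,cv2.COLOR_BGR2HSV); m=cv2.inRange(hsv,(0,110,60),(14,255,255)); m[:155]=0
n,l,st,ce=cv2.connectedComponentsWithStats(m)
# predicted: saucer outline at .014 union pot rim at .069, each pot centred: compare masks
def mask(pot,sau,off=(0,0)):
    k=np.zeros(m.shape,np.uint8)
    for kind,c,z,ext,yaw in (sau,pot):
        for zz in ((0,z) if kind=='x' else (z,)):
            a=np.linspace(0,6.283,90)
            A=np.c_[np.cos(a),np.sin(a)]*ext[0] if len(ext)==1 else np.array([[1,1],[1,-1],[-1,-1],[-1,1]])*ext
            R=np.array([[np.cos(yaw),-np.sin(yaw)],[np.sin(yaw),np.cos(yaw)]])
            cv2.fillConvexPoly(k,proj(np.c_[A@R.T+c,np.full(len(A),zz)],P).round().astype(np.int32),1)
    return k
D=np.radians
for nm,c,r,R,yaw in (('small',(.637,.1132),(.022,),(.033,),0),('round',(.607,-.139),(.032,),(.055,),0),('square',(.4495,-.2397),(.03,.03),(.051,.051),D(7.2)),('oblong',(.445,-.011),(.047,.024),(.057,.033),D(7.8))):
    k=mask((0,c,.069,r,yaw),(0,c,.014,R,yaw)); i=[j for j in range(1,n) if st[j,4]>100 and (k&(l==j)).sum()>50]
    o=np.isin(l,i); cy,cx=np.argwhere(k).mean(0); oy,ox=np.argwhere(o).mean(0)
    print(nm,'IoU',((k>0)&o).sum()/((k>0)|o).sum(),'centroid diff px',round(ox-cx,2),round(oy-cy,2))
for nm,v in (('can',((35,60,60),(85,255,255))),):
    for f in ('top0','t12'):
        g=cv2.inRange(cv2.cvtColor(cv2.imread(f'pics/{f}.png'),cv2.COLOR_BGR2HSV),*v); g[380:]=0; print(nm,np.argwhere(g).mean(0).round(2))
a=cv2.imread('pics/top0.png')[100:150,275:420].astype(int);b=im[100:150,275:420].astype(int); print('trowel diff',abs(a-b).mean())
```

```text
31.55 [0.49527835 0.32376731 0.24968506]
small IoU 0.792778649921507 centroid diff px 0.51 0.49
round IoU 0.8768074031231926 centroid diff px 0.43 0.38
square IoU 0.941207075962539 centroid diff px 0.23 -0.4
oblong IoU 0.8668046928916494 centroid diff px -0.14 0.39
can [161.   139.48]
can [161.06 139.47]
trowel diff 3.1002758620689654
```

Run:
```python
from ov import *
d=np.load('w10.npz'); P=(camera_model('wrist'),d['R'],d['t'])
print('small rim',toplane((456,258),.069,P)[0].round(4),'saucer pred px',proj([.637,.1132,.014],P))
im=cv2.imread('pics/w10.png'); cs(im,[(258,56),(300,43),(322,150),(283,165)],P,.069,'obl pot approx')
cs(im,[(21,156),(78,130),(108,180),(48,211)],P,.069,'sq pot approx')
print(bot.job_done())
```

```text
small rim [0.6361 0.1132 0.069 ] saucer pred px [[431.396002   240.50102263]]
obl pot approx [[262, 56], [300, 43], [322, 150], [282, 167]] centre [448.5 -12.7] sides [34.9 94.4 40.8 99. ] angles [ 92.2  -1.1 -82.  175.8]
sq pot approx [[19, 157], [78, 130], [108, 180], [48, 211]] centre [ 448.6 -237.5] sides [63.9 51.3 69.7 55.9] angles [  97.6    9.8  -78.8 -176.2]
the job is handed in; nothing more can be done
None
```

All four pots are standing in the middle of their own saucers, within about 2 mm by camera except a rough corner check that put the oblong pot about 4 mm off; the trowel and can look unmoved, and the job was handed in at about 32 s, but I viewed 15 pictures, one over the limit of 14.

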